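# Clear the storage box and hold its lid half open

## Task

I want to reach into the storage box on the desk: first take the power bank off its closed lid and lay it flat in the orange tray without dropping it, then raise the lid, which has a steel handle on top, and hold it half open, at 45 degrees. The lid falls shut by itself, so finish still holding it there with the gripper, and leave the lotion bottle, the mug and the clock where they stand.

Things in the scene. Friction and masses are not known exactly. Their poses are not given: they have to be found in the camera images.
- storage_box: Plywood storage box, open inside, fixed to the desk: 200 mm (its x) by 240 mm (its y) by 120 mm high. Origin at the centre of its underside, z up. Its front (handle side) faces its -x, the hinge is along its +x top edge. Its place and yaw vary.
- box_hinge (a point): Middle of the lid's hinge line, on the box's +x top edge, 120.5 mm above the desk and 100 mm along the box's +x from the box's origin; axes as the box's; the hinge line runs along y. It does not move as the lid turns.
- lid (a joint): Angle of the blue lid in rad: 0 is shut (level), grows as the handle side rises; 45 degrees is 0.785. The lid is a 200 by 240 by 10 mm panel of about 0.35 kg (varies), underside at hinge height, free-swinging: it falls shut when let go below about 90 degrees; its stop is at 1.9.
- lid_handle (a point): Centre of the grip bar of the lid's steel handle: a round bar 12 mm thick and 120 mm long, parallel to the hinge line (its y), standing on two end posts. With the lid shut, the bar's axis lies 170 mm towards -x from the hinge line and 52 mm above it (42 mm above the lid's top face). Axes as the box's with the lid shut; turns with the lid. As the bar is round, it can turn between the fingers.
- bank_center (a point): Centre of the white power bank, 100 mm (its x) by 48 mm (its y) by 26 mm high, about 0.22 kg (varies). At the start it lies flat on the lid behind the handle, its long side roughly along the hinge line, its underside 10 mm above the hinge height.
- power_bank: The same power bank; origin at the centre of its underside.
- tray: Orange open tray, 170 mm (its x) by 150 mm (its y) by 35 mm high, walls and floor 4 mm thick, fixed to the desk to the left or right of the box. Origin at the centre of its underside, z up.
- books: Pile of three books, about 205 by 145 mm and 58 mm high, fixed, on the other side of the box from the tray; only to be avoided. Origin at the centre of its underside.
- lotion_center (a point): Centre of the pink lotion bottle, 60 mm across and 170 mm high, loose, standing close behind the hinge of the box; the lid's handle would hit it if the lid were swung right over. Leave it alone.
- mug_center (a point): Centre of the blue mug, 76 mm across, 90 mm high, loose, handle at its +y. Leave it alone.
- clock_center (a point): Centre of the red alarm clock, 40 by 85 by 75 mm high, loose. Leave it alone.
There are look-alikes about, which are no part of the job. What is shaped like the power_bank but brown is not meant. Of the things that look like the tray, the larger one is meant.

How it is judged:
On the way, in this order (a step that is already met when the one before it is completed fails the run):
1. the power bank lies flat in the tray, let go and at rest, and the lid is still shut (x of bank_center in the frame of tray between -0.06 and 0.06 m and y of bank_center in the frame of tray between -0.055 and 0.055 m and z of bank_center in the frame of tray between 0.005 and 0.028 m and contact force between the fingers and power_bank below 0.05 N and linear speed of power_bank below 0.03 m/s and value of joint lid below 0.08 rad), for 0.2 s.
2. the lid is raised to 45 degrees by the gripper (value of joint lid between 0.645 and 0.925 rad and contact force between the fingers and lid above 0.5 N), for 0.2 s.
At the end, for the whole second after the job is handed in: The gripper's fingers hold the lid still at 45 degrees, give or take 8, with a force of at least 0.5 N on it; the power bank lies flat in the tray (centre within 60 mm and 55 mm of the tray's centre along its x and y), at rest and not touched by the fingers (all of step 2 and x of bank_center in the frame of tray between -0.06 and 0.06 m and y of bank_center in the frame of tray between -0.055 and 0.055 m and z of bank_center in the frame of tray between 0.005 and 0.028 m and contact force between the fingers and power_bank below 0.05 N and linear speed of power_bank below 0.03 m/s and velocity of joint lid between -0.1 and 0.1 rad/s); the arm keeps its last pose, push and grip.
It fails at once if the lid is raised more than 9 degrees before the power bank is in the tray (value of joint lid above 0.16 rad and distance between bank_center and tray above 0.12 m).
It fails at once if the power bank is dropped from more than about 30 mm (linear speed of power_bank above 0.8 m/s and contact force between the fingers and power_bank below 0.02 N).
It fails at once if the lotion bottle, the mug or the clock is moved more than 30 mm (distance of any of lotion_center, mug_center, clock_center from where it was at the start of the episode above 0.03 m).
It also fails if it takes over 54 s, if anything falls off the work surface, if the arm or the gripper's body presses on something with over 40 N, if the wrist force passes 120 N, or if a joint passes its speed limit or range.

## Robot

A 7-joint arm with a two-finger parallel gripper is mounted at the origin on the work surface. World frame = base frame: x ahead of the robot, y to its left, z up, the work surface at z = 0. Lengths are in m, angles in rad, forces in N, time in s.
With the tool pointing down it reaches from about 0.4 to 0.85 m from the base axis. Payload 4.5 kg.
Tool frame: the origin (TCP) lies at the very end of the fingers, on their centre line; the grasp point (between the pads) lies 19 mm behind it; z points along the fingers, x is the direction in which the jaws open and shut, and the axes are right-handed (so a half turn about z gives the same grasp; the last joint's range is limited). The gripper opens to 88 mm and grips with 3 to 60 N. Pads are 18 mm wide; open, the fingers measure 123 mm over their backs; the gripper's body (75 mm by 187 mm) begins 45 mm behind the grasp point.
Start: joints at [1.222, 0.689, -0.195, 1.565, 0.157, 0.902, -0.215], TCP at [0.233, -0.58, 0.239] pointing down, gripper open.
Joint ranges: [-3.01, 3.01], [-0.46, 2.08], [-1.47, 1.51], [0.13, 2.56], [-1, 4.14], [0.04, 2.09], [-2.66, 2.66]. Speed limits (rad/s): [2.57, 2.57, 3.14, 3.14, 3.14, 3.14, 3.14].

## Interface

Orientations are given as a unit quaternion [x, y, z, w].
In Python, from plant import * gives the robot as it stands.
- The arm moves only by the tool apply_moves, never from a script. Its argument "series" is a list of rows, each an object of numbers: "x", "y", "z": the shift along the tool's x, y, z in units of 80 cm (1.0 is 80 cm); "wx", "wy", "wz": the turn, a rotation vector about the tool's x, y, z in units of pi rad (1.0 is pi rad); "fingers": the opening, from -1 (shut) to 1 (fully open), so that 0 is half open. In form: [{"x": .., "y": .., "z": .., "wx": .., "wy": .., "wz": .., "fingers": ..}, ...]. A call has 1 to 8 rows; each row shifts and turns the pose as measured when the row begins, along the tool's axes as they then stand; what a row does not reach is not made up. A row lasts 1/8 s, in which the tool goes at most 62.5 mm and 10.7 degrees, less where a joint would pass 70% of its speed; a pose out of reach is approached as far as the arm can. A call with a number of a shift or a turn outside -1 to 1 is refused whole. A call with a gripper value outside its range is refused whole. The fingers move at their own pace and stop on an object; "force" is the grip in N (left out, the last holds). Time passes only in rows, so rows that do not move let the fingers close. It gives the time, the measured TCP pose, the force and the opening at its end, in the units of the state.
- get_state(): the state, without advancing time (a new reading comes with each control period).
- snapshot(name): name is "side" or "top" or "wrist"; returns (picture, depth): 480x640x3 uint8, red, green, blue; 480x640 float32, m along the optical axis (not along the pixel's ray), 0 where there is no reading.
- camera_model(name): a dict with "camera_matrix" (3x3 intrinsics, pixels), "dist_coeffs" ([k1, k2, p1, p2, k3] as OpenCV has them; the pictures are not rectified), "world_from_camera" (4x4, takes a point from camera to world coordinates). Camera axes: x right, y up, looking along -z (the intrinsics and any distortion apply to the point x, -y, -z); pixel columns grow to the right and rows downward; lengths in m; the calibration is good to about 2 mm. A picture is of the moment at which its call begins: read the wrist's pose just before it. camera_model takes no time and is no camera call; for the wrist camera it gives the pose at the moment of the call.
- finish_job(): hands the job in, once; it reports no verdict.
The state is a dict: "clock": time; "q": joint angles; "qd": joint speeds; "joint_torque": joint torques, N m; "tool_pos": TCP position; "eef_rot": TCP orientation; "contact_force": force on the tool from outside, world axes, zero at the start; "moment": the same for the moment, N m; "opening": opening from 0.0 (shut) to 1.0 (fully open).
Only numpy, scipy, OpenCV 4.12 (cv2) and the standard library are available. Lean on these libraries where they do the work, as an engineer would, in place of code of your own. Each camera call takes 0.05 s, during which the arm holds its last target. There are 200 camera calls.

## Working session

There is one attempt and no reset: what is moved stays moved. The work goes in short steps, Python scripts to look and compute and a tool call to move; the robot and the scene stay as the last step left them, time stands still between calls to the robot, and variables do not carry over. Pictures are saved under pics/ and viewed, about 8 in all and at most 12, crops included, and the job is handed in when it is done.

Besides the shell and the picture viewer there is one more tool, called after "Emit:" as name(argument=value, ...), one argument or row to a line, values as JSON. apply_moves: Moves the arm, as the interface text tells. Its arguments: {"type":"object","properties":{"series":{"type":"array","items":{"type":"object","properties":{"x":{"type":"number"},"y":{"type":"number"},"z":{"type":"number"},"wx":{"type":"number"},"wy":{"type":"number"},"wz":{"type":"number"},"fingers":{"type":"number"}}}},"force":{"type":"number"}},"required":["series"]}

```bash
ls; mkdir -p pics
cat > h.py <<'E'
from plant import *
import numpy as np, cv2
from scipy.spatial.transform import Rotation as R
def shot(n):
    m=camera_model(n); p,d=snapshot(n); np.savez(f'{n}.npz',p=p,d=d,K=m['camera_matrix'],D=m['dist_coeffs'],T=m['world_from_camera']); return p,d
def load(n):
    z=np.load(f'{n}.npz'); return z['p'],z['d'],z['K'],z['D'],z['T']
def pts(n,uv,depth=None):
    """world points from pixel+depth"""
    p,d,K,D,T=load(n); uv=np.asarray(uv,float).reshape(-1,2)
    if depth is None: depth=d[uv[:,1].round().astype(int),uv[:,0].round().astype(int)]
    n_=cv2.undistortPoints(uv[:,None],K,D)[:,0]
    c=np.c_[n_[:,0]*depth,-n_[:,1]*depth,-np.asarray(depth)]
    return c@T[:3,:3].T+T[:3,3]
def plane(n,uv,z):
    p,d,K,D,T=load(n); uv=np.asarray(uv,float).reshape(-1,2)
    a=pts(n,uv,np.ones(len(uv))); o=T[:3,3]; r=a-o
    return o+r*((z-o[2])/r[:,2])[:,None]
E
python3 - <<'E'
from h import *
for n in('top','side'):
    p,d=shot(n); cv2.imwrite(f'pics/{n}0.png',p[:,:,::-1]); m=camera_model(n); print(n,m['world_from_camera'],m['camera_matrix'],m['dist_coeffs'],(d>0).mean())
print(get_state())
E
```

```text
pics
top [[-0.07356525  0.97482107 -0.21050422  0.28000518]
 [-0.99728563 -0.07125412  0.0185533   0.1098128 ]
 [ 0.00308685  0.21129771  0.97741687  1.83321865]
 [ 0.          0.          0.          1.        ]] [[598.43084345   0.         328.20697553]
 [  0.         598.43084345 235.81462579]
 [  0.           0.           1.        ]] [-0.16281053  0.          0.          0.          0.        ] 0.9960807291666667
side [[-0.73034626  0.51021513 -0.45417493 -0.07765214]
 [-0.68304982 -0.55144357  0.47890805  0.83606956]
 [-0.00610571  0.65999281  0.7512471   1.2865647 ]
 [ 0.          0.          0.          1.        ]] [[600.27238303   0.         309.45693744]
 [  0.         600.27238303 241.89582526]
 [  0.           0.           1.        ]] [-0.04340437  0.          0.          0.          0.        ] 0.9906575520833333
{'clock': 0.1, 'q': array([ 1.22178278,  0.68990397, -0.19452236,  1.56619367,  0.15728198,
        0.90250358, -0.21511619]), 'qd': array([-0.00204008, -0.00418798,  0.00083256, -0.00356147,  0.0001928 ,
        0.00126263,  0.00051869]), 'joint_torque': array([-2.37566470e-03, -5.28498173e+01, -1.27109092e+00, -1.53834558e+01,
       -5.24523051e-02,  2.01699128e-03,  4.53023006e-05]), 'tool_pos': array([ 0.23321858, -0.57926682,  0.23800023]), 'eef_rot': array([ 8.28725733e-01, -5.59654361e-01, -6.98266653e-04, -4.10546838e-04]), 'contact_force': array([-0.07991969, -0.1931178 ,  0.02531052]), 'moment': array([-0.00848237, -0.04794273,  0.03442507]), 'opening': 0.9983407649632869}
```

View pics/top0.png

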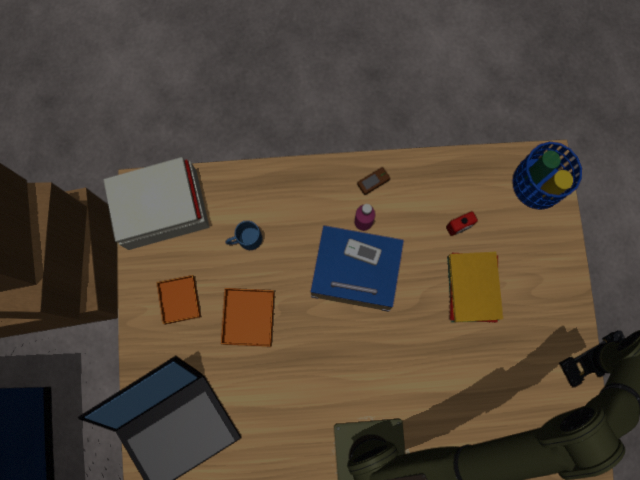

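View pics/side0.png

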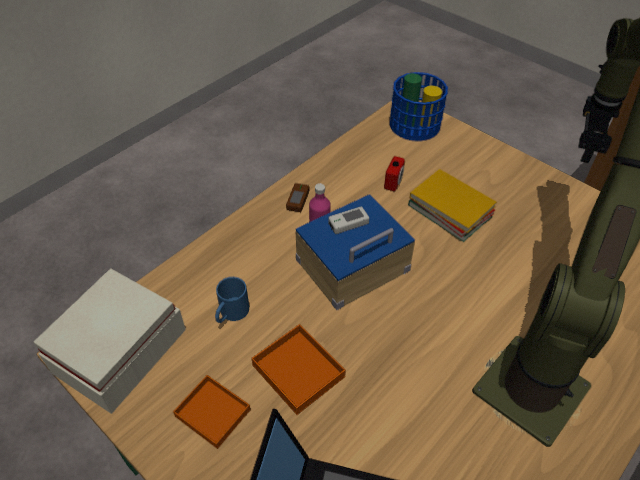

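Top view:
- **Power bank candidates:** the white one on the lid at (363,251), chosen, and the brown look-alike at (373,180).
- **Tray candidates:** the larger orange one at (248,317), chosen, and the smaller one at (179,299).
- **Other objects:** lid at (357,267), handle bar at (354,287), bottle at (365,216), mug at (249,236), clock at (462,222), books at (475,287).

The side view agrees.

Run:
```python
from h import *
def blobs(n,lo,hi,amin):
    p=load(n)[0]; hsv=cv2.cvtColor(p,cv2.COLOR_RGB2HSV); m=cv2.inRange(hsv,lo,hi)
    m=cv2.morphologyEx(m,cv2.MORPH_CLOSE,np.ones((3,3)))
    c,_=cv2.findContours(m,cv2.RETR_EXTERNAL,cv2.CHAIN_APPROX_NONE)
    return [x for x in c if cv2.contourArea(x)>amin]
def rep(name,n,c,z):
    w=plane(n,c[:,0],z)[:,:2].astype(np.float32); (cx,cy),(a,b),t=cv2.minAreaRect(w)
    t=np.radians(t)
    print(name,n,'px',c[:,0].mean(0).round(),'ctr',np.round([cx,cy],4),'size',np.round([a,b],4),'a-axis deg',round(np.degrees(t),1))
for n in('top','side'):
    for c in blobs(n,(3,180,80),(15,255,255),500): rep('orange',n,c,.035)
    for c in blobs(n,(104,150,60),(118,255,255),2500): rep('blue lid',n,c,.1305)
    for c in blobs(n,(0,0,110),(180,70,255),100):
        u=c[:,0].mean(0)
        if (n=='top' and 320<u[0]<410 and 235<u[1]<300) or (n=='side' and 300<u[0]<420 and 195<u[1]<270):
            for z in (.1565,.1785): rep('white z%.4f'%z,n,c,z)
            q=np.argwhere(cv2.drawContours(np.zeros((480,640),np.uint8),[c],-1,1,-1))[:,::-1]
            w=pts(n,q); print('  depth med',np.median(w,0).round(4),'z90',np.percentile(w[:,2],[10,90]).round(4))
    for c in blobs(n,(145,80,40),(178,255,255),60): print('pink',n,np.median(pts(n,c[:,0]),0).round(3))
p,d,*_=load('top'); a=cv2.resize(p[215:320,295:420],None,fx=4,fy=4,interpolation=cv2.INTER_CUBIC)
p=load('side')[0]; b=cv2.resize(p[190:295,290:420],None,fx=3,fy=4,interpolation=cv2.INTER_CUBIC)
b=cv2.resize(b,(300,a.shape[0])); cv2.imwrite('pics/crop.png',np.hstack([a,b])[:,:,::-1])
# tray floor, obstacles by depth
for nm,uv in dict(tray=(248,317),mug=(249,236),clock=(462,222),books=(475,287),brown=(373,180),cap=(367,209),lap=(180,360)).items(): print(nm,pts('top',[uv])[0].round(3))
```

```text
orange top px [247. 317.] ctr [0.4368 0.3375] size [0.1485 0.169 ] a-axis deg 83.1
orange top px [177. 300.] ctr [0.5038 0.5472] size [0.1296 0.1126] a-axis deg 7.6
blue lid top px [357. 266.] ctr [0.5527 0.0009] size [0.234  0.1959] a-axis deg 75.3
white z0.1565 top px [362. 251.] ctr [ 0.5894 -0.0157] size [0.094  0.0428] a-axis deg 66.2
white z0.1785 top px [362. 251.] ctr [ 0.5854 -0.0141] size [0.0928 0.0423] a-axis deg 66.2
  depth med [ 0.5888 -0.0159  0.1571] z90 [0.1517 0.1625]
pink top [ 0.705 -0.033  0.105]
orange side px [214. 414.] ctr [0.4981 0.5523] size [0.138  0.1197] a-axis deg 7.3
orange side px [293. 373.] ctr [0.4326 0.3423] size [0.1575 0.1819] a-axis deg 83.4
blue lid side px [353. 237.] ctr [0.5538 0.0022] size [0.2381 0.2014] a-axis deg 75.4
white z0.1565 side px [348. 217.] ctr [ 0.5897 -0.0157] size [0.0985 0.0491] a-axis deg 66.9
white z0.1785 side px [348. 217.] ctr [0.5767 0.0008] size [0.0965 0.0482] a-axis deg 66.9
  depth med [ 0.5886 -0.0136  0.1566] z90 [0.1526 0.1602]
pink side [ 0.705 -0.027  0.102]
tray [0.438 0.337 0.011]
mug [ 0.693  0.323 -0.001]
clock [ 0.673 -0.334  0.072]
books [ 0.472 -0.353  0.061]
brown [ 0.836 -0.078  0.035]
cap [ 0.71  -0.039  0.166]
lap [0.317 0.507 0.194]
```

View pics/crop.png

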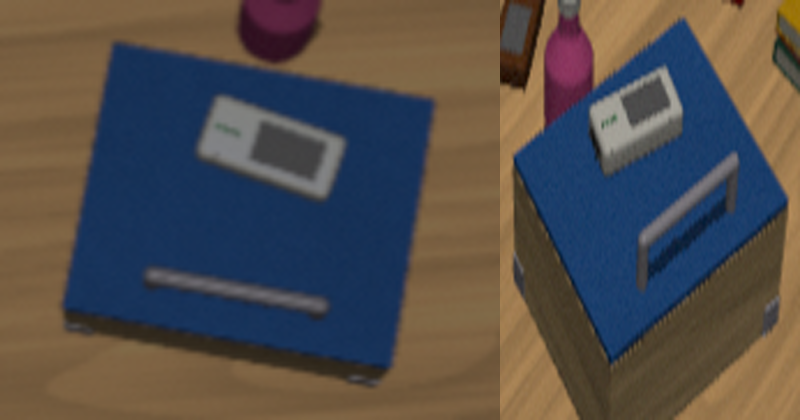

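The crop confirms the white bank, with the blue lid and steel handle. The bank is at about (0.589, -0.0155), top at z 0.1565, which fits the given sizes. Its long axis is at 66.5°. The tray is at (0.436, 0.338) and the box's x axis is at -14.7°. First I turn the tool so the jaws lie across the bank (tool x at -23.5°) and rise.

Emit:
apply_moves(
  series=[
    {"z":-0.015,"wz":-0.05,"fingers":1},
    {"z":-0.015,"wz":-0.05,"fingers":1},
    {"z":-0.015,"wz":-0.05,"fingers":1},
    {"z":-0.015,"wz":-0.05,"fingers":1},
    {"z":-0.015,"wz":-0.05,"fingers":1},
    {"fingers":1},
  ],
  force=25,
)

```text
schema error: expected keys x, y, z, wx, wy, wz, fingers
```

```bash
cat >> h.py <<'E'
def go(tgt,phi=None,tilt=0):
    """remaining shift (tool axes, units of .8 m) and turn (units of pi) to world target, tool down with x axis at phi deg"""
    s=get_state(); r=R.from_quat(s['eef_rot']); print('t',round(s['clock'],2),'pos',s['tool_pos'].round(4),'F',s['contact_force'].round(1),'open',round(s['opening'],3),'phi',round(np.degrees(np.arctan2(*r.as_matrix()[[1,0],0])),1))
    print('shift',(r.inv().apply(np.array(tgt)-s['tool_pos'])/.8).round(4))
    if phi is not None:
        f=np.radians(phi); x=np.array([np.cos(f),np.sin(f),0]); z=np.array([0,0,-1.]); 
        t=R.from_matrix(np.c_[x,np.cross(z,x),z]); print('turn',((r.inv()*t).as_rotvec()/np.pi).round(4))
E
python3 -c "
from h import *
go([.589,-.0155,.28],-23.5)"
```

```text
t 0.1 pos [ 0.2332 -0.5793  0.238 ] F [-0.1 -0.2  0. ] open 0.998 phi -68.1
shift [-0.4876 -0.6758 -0.0518]
turn [-2.000e-04  5.000e-04 -2.476e-01]
```

All keys are needed in every row.

Emit:
apply_moves(
  series=[
    {"x":0,"y":0,"z":-0.015,"wx":0,"wy":0,"wz":-0.05,"fingers":1},
    {"x":0,"y":0,"z":-0.015,"wx":0,"wy":0,"wz":-0.05,"fingers":1},
    {"x":0,"y":0,"z":-0.015,"wx":0,"wy":0,"wz":-0.05,"fingers":1},
    {"x":0,"y":0,"z":-0.015,"wx":0,"wy":0,"wz":-0.05,"fingers":1},
    {"x":0,"y":0,"z":-0.015,"wx":0,"wy":0,"wz":-0.05,"fingers":1},
    {"x":0,"y":0,"z":0,"wx":0,"wy":0,"wz":0,"fingers":1},
  ],
  force=25,
)

```text
clock: 0.85
tool_pos: [0.232, -0.5773, 0.2962]
eef_rot: [0.982, -0.188, -0.003, -0.004]
contact_force: [-1.0, -0.3, 0.6]
opening: 0.998
```

```bash
python3 -c "
from h import *
go([.589,-.0155,.28],-23.5)"
```

```text
t 0.85 pos [ 0.232  -0.5773  0.2962] F [-1.  -0.3  0.6] open 0.998 phi -21.7
shift [ 0.1554 -0.8173  0.0241]
turn [-0.0019  0.0024  0.0101]
```

Emit:
apply_moves(
  series=[
    {"x":0.013,"y":-0.068,"z":0,"wx":0,"wy":0,"wz":0.01,"fingers":1},
    {"x":0.013,"y":-0.068,"z":0,"wx":0,"wy":0,"wz":0,"fingers":1},
    {"x":0.013,"y":-0.068,"z":0,"wx":0,"wy":0,"wz":0,"fingers":1},
    {"x":0.013,"y":-0.068,"z":0,"wx":0,"wy":0,"wz":0,"fingers":1},
    {"x":0.013,"y":-0.068,"z":0,"wx":0,"wy":0,"wz":0,"fingers":1},
    {"x":0.013,"y":-0.068,"z":0,"wx":0,"wy":0,"wz":0,"fingers":1},
    {"x":0.013,"y":-0.068,"z":0,"wx":0,"wy":0,"wz":0,"fingers":1},
    {"x":0.013,"y":-0.068,"z":0,"wx":0,"wy":0,"wz":0,"fingers":1},
  ],
)

```text
clock: 1.85
tool_pos: [0.4877, -0.2079, 0.2911]
eef_rot: [0.975, -0.224, -0.007, -0.004]
contact_force: [0.7, -0.7, 0.1]
opening: 0.995
```

```bash
python3 -c "
from h import *
go([.589,-.0155,.28],-23.5)"
```

```text
t 1.85 pos [ 0.4877 -0.2079  0.2911] F [ 0.7 -0.7  0.1] open 0.995 phi -25.9
shift [ 0.0091 -0.2716  0.0151]
turn [-0.0018  0.0051 -0.0133]
```

Emit:
apply_moves(
  series=[
    {"x":0.002,"y":-0.06,"z":0.005,"wx":0,"wy":0.002,"wz":-0.01,"fingers":1},
    {"x":0.002,"y":-0.06,"z":0.005,"wx":0,"wy":0.002,"wz":0,"fingers":1},
    {"x":0.002,"y":-0.06,"z":0.005,"wx":0,"wy":0,"wz":0,"fingers":1},
    {"x":0.002,"y":-0.05,"z":0,"wx":0,"wy":0,"wz":0,"fingers":1},
    {"x":0,"y":-0.025,"z":0,"wx":0,"wy":0,"wz":0,"fingers":1},
    {"x":0,"y":0,"z":0,"wx":0,"wy":0,"wz":0,"fingers":1},
  ],
)

```text
clock: 2.6
tool_pos: [0.5807, -0.0132, 0.275]
eef_rot: [0.977, -0.214, -0.004, -0.004]
contact_force: [0.1, -0.4, -0.4]
opening: 1.005
```

```bash
python3 -c "
from h import *
p,d=shot('wrist'); cv2.imwrite('pics/w1.png',p[:,:,::-1])
go([.589,-.0155,.19],-23.5)"
```

```text
t 2.65 pos [ 0.5802 -0.0146  0.2749] F [-0.7  0.4 -0.2] open 0.994 phi -24.8
shift [ 0.0115 -0.003   0.106 ]
turn [-0.0014  0.0031 -0.007 ]
```

View pics/w1.png

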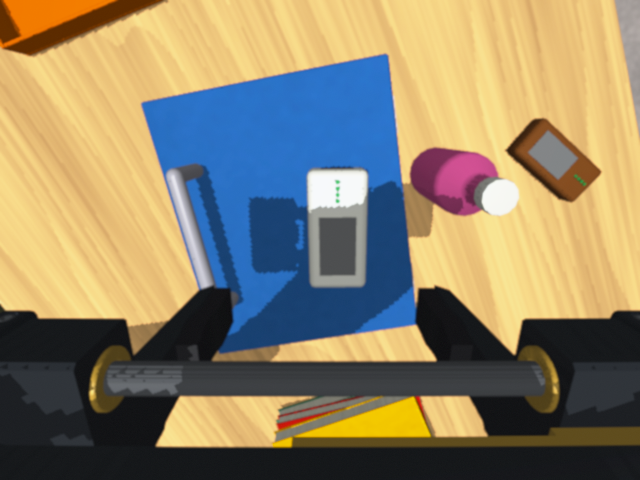

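The wrist view shows the bank centred at about (337,228), square to the jaws. The bar runs from (180,175) to (207,290), and the bottle is clear at (460,185). I'll refine the bank and bar positions from this picture.

```bash
python3 -c "
from h import *
p,d,K,D,T=load('wrist')
hsv=cv2.cvtColor(p,cv2.COLOR_RGB2HSV); m=cv2.inRange(hsv,(0,0,60),(180,60,255)); m[:,:290]=0;m[:,385:]=0;m[:160]=0;m[295:]=0
c=max(cv2.findContours(m,0,1)[0],key=cv2.contourArea); w=plane('wrist',c[:,0],.1565)[:,:2].astype(np.float32); print('bank',cv2.minAreaRect(w))
print(plane('wrist',[(180,175),(207,288)],.1725).round(4), pts('wrist',[(178,190),(195,250),(337,245),(337,200)]).round(4))
b=cv2.inRange(hsv,(100,150,40),(122,255,255)); c=max(cv2.findContours(b,0,1)[0],key=cv2.contourArea)
print('lid corners far', plane('wrist',[(143,102),(387,55),(414,323)],.1305).round(4))
"
```

```text
bank ((0.5906080007553101, -0.013019431382417679), (0.09883557260036469, 0.0473368838429451), 66.10055541992188)
[[ 0.5054  0.0764  0.1725]
 [ 0.4775 -0.0096  0.1725]] [[ 0.5004  0.0675  0.1772]
 [ 0.4881  0.023   0.1777]
 [ 0.5855 -0.0245  0.1566]
 [ 0.6007  0.0097  0.1582]]
lid corners far [[ 0.4904  0.1414  0.1305]
 [ 0.6795  0.0912  0.1305]
 [ 0.6181 -0.1359  0.1305]]
```

Emit:
apply_moves(
  series=[
    {"x":0.013,"y":-0.003,"z":0.02,"wx":-0.001,"wy":0.003,"wz":-0.005,"fingers":1},
    {"x":0,"y":0,"z":0.04,"wx":0,"wy":0,"wz":0,"fingers":1},
    {"x":0,"y":0,"z":0.04,"wx":0,"wy":0,"wz":0,"fingers":1},
    {"x":0,"y":0,"z":0.03,"wx":0,"wy":0,"wz":0,"fingers":1},
    {"x":0,"y":0,"z":0,"wx":0,"wy":0,"wz":0,"fingers":1},
  ],
)

```text
clock: 3.28
tool_pos: [0.5898, -0.0268, 0.1633]
eef_rot: [0.977, -0.212, -0.001, 0.003]
contact_force: [-0.3, -0.4, -0.6]
opening: 1.0
```

```bash
python3 -c "
from h import *
go([.590,-.0145,.1355],-24)"
```

```text
t 3.27 pos [ 0.5898 -0.0268  0.1633] F [-0.3 -0.4 -0.6] open 1.0 phi -24.5
shift [-0.0061 -0.0143  0.0347]
turn [ 0.0018  0.     -0.0029]
```

Emit:
apply_moves(
  series=[
    {"x":-0.006,"y":-0.014,"z":0.01,"wx":0.002,"wy":0,"wz":-0.003,"fingers":1},
    {"x":0,"y":0,"z":0.012,"wx":0,"wy":0,"wz":0,"fingers":1},
    {"x":0,"y":0,"z":0.01,"wx":0,"wy":0,"wz":0,"fingers":1},
    {"x":0,"y":0,"z":0,"wx":0,"wy":0,"wz":0,"fingers":1},
  ],
)

```text
clock: 3.78
tool_pos: [0.5915, -0.0148, 0.1375]
eef_rot: [0.978, -0.208, 0.002, -0.001]
contact_force: [-0.9, -0.6, 0.1]
opening: 0.999
```

```bash
python3 -c "
from h import *
go([.590,-.0145,.1355],-24)"
```

```text
t 3.77 pos [ 0.5915 -0.0148  0.1375] F [-0.9 -0.6  0.1] open 0.999 phi -24.0
shift [-0.0018  0.0004  0.0025]
turn [-0.0008 -0.001  -0.0003]
```

Emit:
apply_moves(
  series=[
    {"x":-0.001,"y":0,"z":0.001,"wx":0,"wy":0,"wz":0,"fingers":0},
    {"x":0,"y":0,"z":0,"wx":0,"wy":0,"wz":0,"fingers":-0.4},
    {"x":0,"y":0,"z":0,"wx":0,"wy":0,"wz":0,"fingers":-0.4},
    {"x":0,"y":0,"z":0,"wx":0,"wy":0,"wz":0,"fingers":-0.4},
    {"x":0,"y":0,"z":0,"wx":0,"wy":0,"wz":0,"fingers":-0.4},
    {"x":0,"y":0,"z":0,"wx":0,"wy":0,"wz":0,"fingers":-0.4},
  ],
  force=25,
)

```text
clock: 4.53
tool_pos: [0.5914, -0.0146, 0.1376]
eef_rot: [0.978, -0.208, 0.003, -0.001]
contact_force: [-0.2, 0.8, -0.6]
opening: 0.542
```

```bash
python3 -c "
from h import *
go([.590,-.0145,.25],-24)"
```

```text
t 4.53 pos [ 0.5914 -0.0146  0.1376] F [-0.2  0.8 -0.6] open 0.542 phi -24.1
shift [-0.0009  0.0002 -0.1405]
turn [-0.001  -0.0016 -0.0004]
```

Opening 0.542 × 88 = 47.7 mm, so the 48 mm bank is held. Lifting.

Emit:
apply_moves(
  series=[
    {"x":0,"y":0,"z":-0.015,"wx":0,"wy":0,"wz":0,"fingers":-0.4},
    {"x":0,"y":0,"z":-0.03,"wx":0,"wy":0,"wz":0,"fingers":-0.4},
    {"x":0,"y":0,"z":-0.04,"wx":0,"wy":0,"wz":0,"fingers":-0.4},
    {"x":0,"y":0,"z":-0.04,"wx":0,"wy":0,"wz":0,"fingers":-0.4},
    {"x":0,"y":0,"z":-0.02,"wx":0,"wy":0,"wz":0,"fingers":-0.4},
    {"x":0,"y":0,"z":0,"wx":0,"wy":0,"wz":0,"fingers":-0.4},
  ],
)

```text
clock: 5.28
tool_pos: [0.5896, -0.0148, 0.2592]
eef_rot: [0.978, -0.208, 0.002, -0.001]
contact_force: [0.8, 0.3, -2.8]
opening: 0.539
```

```bash
python3 -c "
from h import *
go([.436,.338,.25],-24)"
```

```text
t 5.28 pos [ 0.5896 -0.0148  0.2592] F [ 0.8  0.3 -2.8] open 0.539 phi -24.0
shift [-0.3551 -0.3245  0.011 ]
turn [-0.0007 -0.0011 -0.0003]
```

Emit:
apply_moves(
  series=[
    {"x":-0.03,"y":-0.027,"z":0,"wx":0,"wy":0,"wz":0,"fingers":-0.4},
    {"x":-0.044,"y":-0.04,"z":0,"wx":0,"wy":0,"wz":0,"fingers":-0.4},
    {"x":-0.044,"y":-0.04,"z":0,"wx":0,"wy":0,"wz":0,"fingers":-0.4},
    {"x":-0.044,"y":-0.04,"z":0,"wx":0,"wy":0,"wz":0,"fingers":-0.4},
    {"x":-0.044,"y":-0.04,"z":0,"wx":0,"wy":0,"wz":0,"fingers":-0.4},
    {"x":-0.044,"y":-0.04,"z":0,"wx":0,"wy":0,"wz":0,"fingers":-0.4},
    {"x":-0.044,"y":-0.04,"z":0,"wx":0,"wy":0,"wz":0,"fingers":-0.4},
    {"x":-0.03,"y":-0.025,"z":0,"wx":0,"wy":0,"wz":0,"fingers":-0.4},
  ],
)

```text
clock: 6.28
tool_pos: [0.443, 0.3081, 0.2525]
eef_rot: [0.977, -0.212, -0.002, 0.003]
contact_force: [0.9, -0.6, -2.3]
opening: 0.543
```

```bash
python3 -c "
from h import *
go([.436,.338,.15],-20)"
```

```text
t 6.28 pos [0.443  0.3081 0.2525] F [ 0.9 -0.6 -2.3] open 0.543 phi -24.5
shift [-0.0232 -0.0313  0.128 ]
turn [ 0.0021  0.0007 -0.0251]
```

Emit:
apply_moves(
  series=[
    {"x":-0.02,"y":-0.024,"z":0.01,"wx":0.002,"wy":0,"wz":-0.01,"fingers":-0.4},
    {"x":0,"y":0,"z":0.04,"wx":0,"wy":0,"wz":-0.01,"fingers":-0.4},
    {"x":0,"y":0,"z":0.04,"wx":0,"wy":0,"wz":-0.005,"fingers":-0.4},
    {"x":0,"y":0,"z":0.04,"wx":0,"wy":0,"wz":0,"fingers":-0.4},
    {"x":0,"y":0,"z":0.03,"wx":0,"wy":0,"wz":0,"fingers":-0.4},
    {"x":0,"y":0,"z":0,"wx":0,"wy":0,"wz":0,"fingers":-0.4},
  ],
)

```text
clock: 7.02
tool_pos: [0.4306, 0.3359, 0.1177]
eef_rot: [0.986, -0.168, -0.004, 0.001]
contact_force: [0.6, -0.3, -2.7]
opening: 0.542
```

```bash
python3 -c "
from h import *
go([.436,.338,.012],-20)"
```

```text
t 7.03 pos [0.4306 0.3359 0.1177] F [ 0.6 -0.3 -2.7] open 0.542 phi -19.4
shift [ 0.0064 -0.0051  0.1321]
turn [0.0011 0.0023 0.0036]
```

Emit:
apply_moves(
  series=[
    {"x":0.006,"y":-0.004,"z":0.02,"wx":0.001,"wy":0.002,"wz":0,"fingers":-0.4},
    {"x":0,"y":0,"z":0.03,"wx":0,"wy":0,"wz":0,"fingers":-0.4},
    {"x":0,"y":0,"z":0.03,"wx":0,"wy":0,"wz":0,"fingers":-0.4},
    {"x":0,"y":0,"z":0.025,"wx":0,"wy":0,"wz":0,"fingers":-0.4},
    {"x":0,"y":0,"z":0,"wx":0,"wy":0,"wz":0,"fingers":-0.4},
  ],
)

```text
clock: 7.65
tool_pos: [0.4401, 0.3398, 0.0324]
eef_rot: [0.986, -0.169, 0.002, -0.003]
contact_force: [-0.2, 0.1, -1.5]
opening: 0.541
```

```bash
python3 -c "
from h import *
go([.436,.338,.012],-20)"
```

```text
t 7.65 pos [0.4401 0.3398 0.0324] F [-0.2  0.1 -1.5] open 0.541 phi -19.4
shift [-0.0042  0.0041  0.0255]
turn [-0.0023 -0.0012  0.0032]
```

Emit:
apply_moves(
  series=[
    {"x":-0.002,"y":0.002,"z":0.012,"wx":-0.002,"wy":-0.001,"wz":0,"fingers":-0.4},
    {"x":0,"y":0,"z":0.009,"wx":0,"wy":0,"wz":0,"fingers":-0.4},
    {"x":0,"y":0,"z":0.004,"wx":0,"wy":0,"wz":0,"fingers":-0.4},
    {"x":0,"y":0,"z":0,"wx":0,"wy":0,"wz":0,"fingers":-0.4},
  ],
)

```text
clock: 8.15
tool_pos: [0.4396, 0.3402, 0.0131]
eef_rot: [0.986, -0.169, 0.002, -0.002]
contact_force: [-1.0, 0.0, -2.5]
opening: 0.542
```

Still hanging about 2 mm clear; lower slightly and release.

Emit:
apply_moves(
  series=[
    {"x":0,"y":0,"z":0.003,"wx":0,"wy":0,"wz":0,"fingers":-0.4},
    {"x":0,"y":0,"z":0,"wx":0,"wy":0,"wz":0,"fingers":0.3},
    {"x":0,"y":0,"z":0,"wx":0,"wy":0,"wz":0,"fingers":0.7},
    {"x":0,"y":0,"z":0,"wx":0,"wy":0,"wz":0,"fingers":0.7},
    {"x":0,"y":0,"z":0,"wx":0,"wy":0,"wz":0,"fingers":0.7},
    {"x":0,"y":0,"z":0,"wx":0,"wy":0,"wz":0,"fingers":0.7},
  ],
)

```text
clock: 8.9
tool_pos: [0.4405, 0.341, 0.0118]
eef_rot: [0.986, -0.169, 0.002, -0.003]
contact_force: [-0.2, 0.5, -0.5]
opening: 0.85
```

Emit:
apply_moves(
  series=[
    {"x":0,"y":0,"z":-0.02,"wx":0,"wy":0,"wz":0,"fingers":0.7},
    {"x":0,"y":0,"z":-0.04,"wx":0,"wy":0,"wz":0,"fingers":0.7},
    {"x":0,"y":0,"z":-0.06,"wx":0,"wy":0,"wz":0,"fingers":0.7},
    {"x":0,"y":0,"z":-0.07,"wx":0,"wy":0,"wz":0,"fingers":0.7},
    {"x":0,"y":0,"z":-0.07,"wx":0,"wy":0,"wz":-0.01,"fingers":0.7},
    {"x":0,"y":0,"z":-0.04,"wx":0,"wy":0,"wz":-0.01,"fingers":0.7},
    {"x":0,"y":0,"z":0,"wx":0,"wy":0,"wz":0,"fingers":0.7},
  ],
)

```text
clock: 9.78
tool_pos: [0.4387, 0.3393, 0.2657]
eef_rot: [0.991, -0.136, 0.004, -0.004]
contact_force: [-0.3, -0.1, -0.4]
opening: 0.85
```

```bash
python3 -c "
from h import *
go([.485,.021,.255],-15)
p,d=shot('wrist'); cv2.imwrite('pics/w2.png',p[:,:,::-1])
p,d=shot('side'); hsv=cv2.cvtColor(p,cv2.COLOR_RGB2HSV); m=cv2.inRange(hsv,(0,0,90),(180,70,255)); m2=np.zeros_like(m); m2[330:410,255:345]=m[330:410,255:345]
c=max(cv2.findContours(m2,0,1)[0],key=cv2.contourArea); print(cv2.minAreaRect(plane('side',c[:,0],.03)[:,:2].astype(np.float32)),np.median(pts('side',c[:,0]),0))
"
```

```text
t 9.78 pos [0.4387 0.3393 0.2657] F [-0.3 -0.1 -0.4] open 0.85 phi -15.7
shift [0.1633 0.3675 0.0111]
turn [-0.0029 -0.0024 -0.0038]
((0.4354611337184906, 0.34065568447113037), (0.10145773738622665, 0.05483146756887436), 70.60371398925781) [0.4378487  0.34048156 0.02482293]
```

View pics/w2.png

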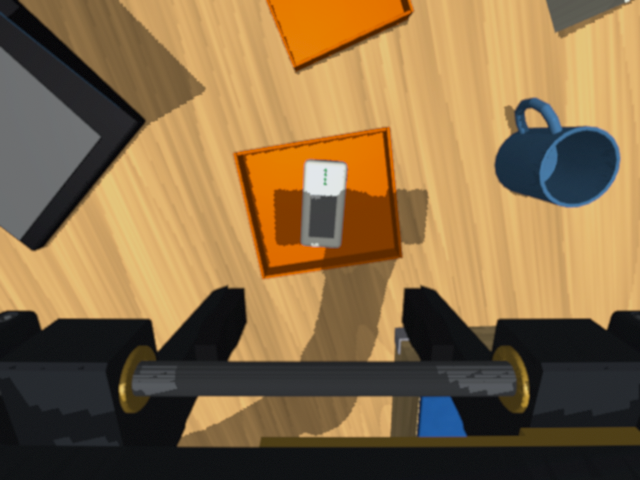

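The bank lies flat near the tray's centre: wrist (323,203), side-camera centre (0.436, 0.341). Now to the handle.

Emit:
apply_moves(
  series=[
    {"x":0.015,"y":0.034,"z":0,"wx":-0.003,"wy":-0.002,"wz":-0.004,"fingers":0.7},
    {"x":0.022,"y":0.05,"z":0,"wx":0,"wy":0,"wz":0,"fingers":0.7},
    {"x":0.022,"y":0.05,"z":0,"wx":0,"wy":0,"wz":0,"fingers":0.7},
    {"x":0.022,"y":0.05,"z":0,"wx":0,"wy":0,"wz":0,"fingers":0.7},
    {"x":0.022,"y":0.05,"z":0,"wx":0,"wy":0,"wz":0,"fingers":0.7},
    {"x":0.022,"y":0.05,"z":0,"wx":0,"wy":0,"wz":0,"fingers":0.7},
    {"x":0.022,"y":0.05,"z":0,"wx":0,"wy":0,"wz":0,"fingers":0.7},
    {"x":0.01,"y":0.02,"z":0,"wx":0,"wy":0,"wz":0,"fingers":0.7},
  ],
)

```text
clock: 10.88
tool_pos: [0.4786, 0.0203, 0.2526]
eef_rot: [0.992, -0.128, -0.013, 0.008]
contact_force: [-0.2, -0.2, 0.2]
opening: 0.85
```

```bash
python3 -c "
from h import *
go([.487,.0195,.22],-15)"
```

```text
t 10.88 pos [0.4786 0.0203 0.2526] F [-0.2 -0.2  0.2] open 0.85 phi -14.7
shift [ 0.0114 -0.0025  0.0404]
turn [0.0065 0.0077 0.0016]
```

Emit:
apply_moves(
  series=[
    {"x":0.009,"y":-0.001,"z":0.02,"wx":0.006,"wy":0.007,"wz":0,"fingers":0.7},
    {"x":0,"y":0,"z":0.02,"wx":0,"wy":0,"wz":0,"fingers":0.7},
    {"x":0,"y":0,"z":0,"wx":0,"wy":0,"wz":0,"fingers":0.7},
  ],
)

```text
clock: 11.25
tool_pos: [0.4822, 0.0153, 0.2156]
eef_rot: [0.991, -0.131, -0.006, 0.002]
contact_force: [0.0, 0.4, -0.8]
opening: 0.846
```

```bash
python3 -c "
from h import *
go([.487,.0195,.1535],-15)
p,d=shot('wrist'); cv2.imwrite('pics/w3.png',p[:,:,::-1])"
```

```text
t 11.25 pos [0.4822 0.0153 0.2156] F [ 0.   0.4 -0.8] open 0.846 phi -15.0
shift [ 0.0053 -0.0071  0.0776]
turn [ 0.0018  0.0033 -0.0002]
```

View pics/w3.png

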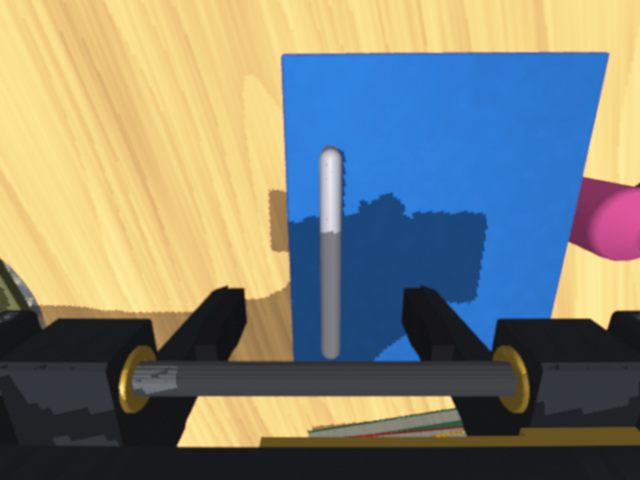

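The bar runs from (330,148) to (331,357), parallel to the tool's y axis and midway between the fingers. I'll locate it and go down.

```bash
python3 -c "
from h import *
a=plane('wrist',[(330,148),(331,357)],.1725); print(a.round(4),a.mean(0).round(4),np.linalg.norm(a[0]-a[1]))
print(pts('wrist',[(330,180),(331,300)]).round(4))
m=a.mean(0); m[2]=.1535; go(m,-15)"
```

```text
[[ 0.503   0.0833  0.1725]
 [ 0.4702 -0.045   0.1725]] [0.4866 0.0191 0.1725] 0.1323855181256845
[[ 0.4989  0.0676  0.1783]
 [ 0.4813 -0.0021  0.1773]]
t 11.3 pos [0.4826 0.0155 0.2162] F [-0.3 -0.6 -0.2] open 0.852 phi -15.0
shift [ 0.0043 -0.0061  0.0783]
turn [ 0.0016  0.003  -0.0001]
```

Emit:
apply_moves(
  series=[
    {"x":0.004,"y":-0.005,"z":0.02,"wx":0.002,"wy":0.003,"wz":0,"fingers":0.7},
    {"x":0,"y":0,"z":0.02,"wx":0,"wy":0,"wz":0,"fingers":0.7},
    {"x":0,"y":0,"z":0.02,"wx":0,"wy":0,"wz":0,"fingers":0.7},
    {"x":0,"y":0,"z":0.015,"wx":0,"wy":0,"wz":0,"fingers":0.7},
    {"x":0,"y":0,"z":0,"wx":0,"wy":0,"wz":0,"fingers":0.7},
  ],
)

```text
clock: 11.92
tool_pos: [0.4873, 0.02, 0.1555]
eef_rot: [0.992, -0.13, 0.001, -0.001]
contact_force: [-0.4, -0.1, 0.3]
opening: 0.849
```

```bash
python3 -c "
from h import *
go([.4866,.0191,.1535],-15)"
```

```text
t 11.93 pos [0.4873 0.02   0.1555] F [-0.4 -0.1  0.3] open 0.849 phi -14.9
shift [-0.0006  0.0013  0.0024]
turn [-0.0007 -0.0004  0.0004]
```

Emit:
apply_moves(
  series=[
    {"x":0,"y":0,"z":0.002,"wx":0,"wy":0,"wz":0,"fingers":0},
    {"x":0,"y":0,"z":0,"wx":0,"wy":0,"wz":0,"fingers":-1},
    {"x":0,"y":0,"z":0,"wx":0,"wy":0,"wz":0,"fingers":-1},
    {"x":0,"y":0,"z":0,"wx":0,"wy":0,"wz":0,"fingers":-1},
    {"x":0,"y":0,"z":0,"wx":0,"wy":0,"wz":0,"fingers":-1},
    {"x":0,"y":0,"z":0,"wx":0,"wy":0,"wz":0,"fingers":-1},
    {"x":0,"y":0,"z":0,"wx":0,"wy":0,"wz":0,"fingers":-1},
    {"x":0,"y":0,"z":0,"wx":0,"wy":0,"wz":0,"fingers":-1},
  ],
  force=20,
)

```text
clock: 12.92
tool_pos: [0.487, 0.0205, 0.1553]
eef_rot: [0.992, -0.13, 0.001, -0.001]
contact_force: [0.2, -0.7, 0.5]
opening: 0.12
```

```bash
cat >> h.py <<'E'
H=np.array([.6495,-.0235,.1205]); bx=np.array([.966,-.259,0])
def lid(deg=None):
    """lid angle from the grasp point, and shift to bring grasp point to bar position at deg"""
    s=get_state(); r=R.from_quat(s['eef_rot']); g=s['tool_pos']-.019*r.as_matrix()[:,2]; v=g-H
    ang=np.degrees(np.arctan2(v[2],-v@bx)-np.arctan2(.052,.17)); print('angle',ang.round(2),'radius',np.hypot(v[2],v@bx).round(4))
    print('t',s['clock'],'pos',s['tool_pos'].round(4),'F',s['contact_force'].round(1),'open',round(s['opening'],3))
    for d in np.atleast_1d(deg if deg is not None else []):
        a=np.radians(d)+np.arctan2(.052,.17); L=np.hypot(.17,.052); q=H-bx*L*np.cos(a)+np.array([0,0,L*np.sin(a)])
        dd=q-g; dd-=np.cross(bx,[0,0,1])*(dd@np.cross(bx,[0,0,1]))
        print(d,(r.inv().apply(dd)/.8).round(4))
E
python3 -c "
from h import *
lid([5,10,15,20,25,30,35,40,45])"
```

```text
angle 0.7 radius 0.1768
t 12.925 pos [0.487  0.0205 0.1553] F [ 0.2 -0.7  0.5] open 0.12
5 [ 0.0044 -0.     -0.016 ]
10 [ 0.0125 -0.0001 -0.0337]
15 [ 0.0221 -0.0001 -0.0505]
20 [ 0.0331 -0.0001 -0.0665]
25 [ 0.0455 -0.0001 -0.0814]
30 [ 0.0591 -0.0001 -0.0952]
35 [ 7.380e-02 -1.000e-04 -1.078e-01]
40 [ 8.97e-02 -1.00e-04 -1.19e-01]
45 [ 1.064e-01 -1.000e-04 -1.288e-01]
```

Opening 0.12 ≈ 10.6 mm, so the 12 mm bar is held. I'll raise it along the arc.

Emit:
apply_moves(
  series=[
    {"x":0.002,"y":0,"z":-0.008,"wx":0,"wy":0,"wz":0,"fingers":-1},
    {"x":0.003,"y":0,"z":-0.008,"wx":0,"wy":0,"wz":0,"fingers":-1},
    {"x":0.004,"y":0,"z":-0.009,"wx":0,"wy":0,"wz":0,"fingers":-1},
    {"x":0.004,"y":0,"z":-0.009,"wx":0,"wy":0,"wz":0,"fingers":-1},
    {"x":0.005,"y":0,"z":-0.008,"wx":0,"wy":0,"wz":0,"fingers":-1},
    {"x":0.005,"y":0,"z":-0.008,"wx":0,"wy":0,"wz":0,"fingers":-1},
    {"x":0,"y":0,"z":0,"wx":0,"wy":0,"wz":0,"fingers":-1},
  ],
)

```text
clock: 13.8
tool_pos: [0.5063, 0.0153, 0.1979]
eef_rot: [0.992, -0.13, 0.001, -0.002]
contact_force: [-0.1, 0.9, -2.4]
opening: 0.119
```

```bash
python3 -c "
from h import *
lid([20,25,30,35,40,45]);go([0,0,0],-15)"
```

```text
angle 16.0 radius 0.177
t 13.8 pos [0.5063 0.0153 0.1979] F [-0.1  0.9 -2.4] open 0.119
20 [ 0.0081 -0.     -0.0132]
25 [ 0.0205 -0.0001 -0.0281]
30 [ 0.0341 -0.0001 -0.0419]
35 [ 0.0488 -0.0001 -0.0545]
40 [ 0.0646 -0.0001 -0.0657]
45 [ 0.0814 -0.0001 -0.0755]
t 13.8 pos [0.5063 0.0153 0.1979] F [-0.1  0.9 -2.4] open 0.119 phi -14.9
shift [-0.607   0.1823  0.2457]
turn [-0.001  -0.0006  0.0004]
```

Emit:
apply_moves(
  series=[
    {"x":0.005,"y":0,"z":-0.008,"wx":0,"wy":0,"wz":0,"fingers":-1},
    {"x":0.006,"y":0,"z":-0.008,"wx":0,"wy":0,"wz":0,"fingers":-1},
    {"x":0.006,"y":0,"z":-0.007,"wx":0,"wy":0,"wz":0,"fingers":-1},
    {"x":0.007,"y":0,"z":-0.007,"wx":0,"wy":0,"wz":0,"fingers":-1},
    {"x":0.007,"y":0,"z":-0.007,"wx":0,"wy":0,"wz":0,"fingers":-1},
    {"x":0.007,"y":0,"z":-0.007,"wx":0,"wy":0,"wz":0,"fingers":-1},
    {"x":0.007,"y":0,"z":-0.006,"wx":0,"wy":0,"wz":0,"fingers":-1},
    {"x":0,"y":0,"z":0,"wx":0,"wy":0,"wz":0,"fingers":-1},
  ],
)

```text
clock: 14.8
tool_pos: [0.5427, 0.0055, 0.2405]
eef_rot: [0.992, -0.13, 0.0, -0.002]
contact_force: [-1.9, 1.1, -2.0]
opening: 0.121
```

```bash
python3 -c "
from h import *
lid([35,40,45]);go([0,0,0],-15)"
```

```text
angle 34.47 radius 0.1776
t 14.8 pos [0.5427 0.0055 0.2405] F [-1.9  1.1 -2. ] open 0.121
35 [ 0.0015 -0.     -0.0014]
40 [ 0.0173 -0.     -0.0127]
45 [ 0.034  -0.     -0.0225]
t 14.8 pos [0.5427 0.0055 0.2405] F [-1.9  1.1 -2. ] open 0.121 phi -14.9
shift [-0.6539  0.1821  0.2999]
turn [-0.001  -0.      0.0005]
```

Emit:
apply_moves(
  series=[
    {"x":0.008,"y":0,"z":-0.006,"wx":0,"wy":0,"wz":0,"fingers":-1},
    {"x":0.008,"y":0,"z":-0.006,"wx":0,"wy":0,"wz":0,"fingers":-1},
    {"x":0.008,"y":0,"z":-0.005,"wx":0,"wy":0,"wz":0,"fingers":-1},
    {"x":0.008,"y":0,"z":-0.005,"wx":0,"wy":0,"wz":0,"fingers":-1},
    {"x":0.001,"y":0,"z":0,"wx":0,"wy":0,"wz":0,"fingers":-1},
    {"x":0,"y":0,"z":0,"wx":0,"wy":0,"wz":0,"fingers":-1},
    {"x":0,"y":0,"z":0,"wx":0,"wy":0,"wz":0,"fingers":-1},
  ],
)

```text
clock: 15.68
tool_pos: [0.5695, -0.0017, 0.259]
eef_rot: [0.992, -0.13, -0.0, -0.001]
contact_force: [-0.2, 0.5, -2.1]
opening: 0.117
```

```bash
python3 -c "
from h import *
lid([45])
p,d=shot('side'); cv2.imwrite('pics/s2.png',p[:,:,::-1]); shot('top')
# lid plane fit from blue pixels
for n in('side','top'):
    p=load(n)[0]; m=cv2.inRange(cv2.cvtColor(p,cv2.COLOR_RGB2HSV),(104,150,40),(118,255,255)); 
    q=np.argwhere(m)[:,::-1]; w=pts(n,q); k=(abs((w-H)@bx+.07)<.09)&(abs((w-H)@[.259,.966,0])<.11)&(w[:,2]>.125)&(w[:,2]<.3); w=w[k]
    for _ in range(4):
        c=w.mean(0); nv=np.linalg.svd(w-c,full_matrices=False)[2][2]; r=abs((w-c)@nv); w=w[r<max(.006,np.median(r)*2)]
    print(n,len(w),'lid tilt',np.degrees(np.arccos(abs(nv[2]))).round(1))
"
```

```text
angle 45.25 radius 0.178
t 15.675 pos [ 0.5695 -0.0017  0.259 ] F [-0.2  0.5 -2.1] open 0.117
45 [-0.0007  0.      0.0007]
side 785 lid tilt 43.1
top 1052 lid tilt 44.4
```

View pics/s2.png

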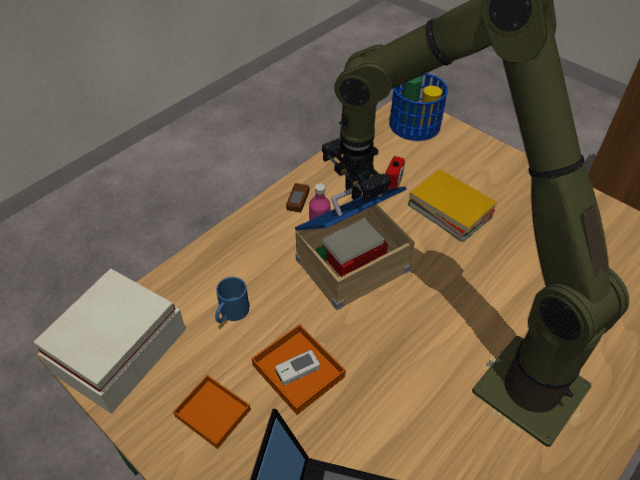

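The side view shows the lid half open and held by the gripper at (365,190). The bank lies flat in the large tray at (298,367). The bottle (319,205), mug (232,300) and clock (396,172) are where they were. The lid angle reads 45.3° from the arm, and 43.1° and 44.4° from depth in the two cameras, all inside ±8°. One still moment before handing in, with a slightly firmer grip.

Emit:
apply_moves(
  series=[
    {"x":0,"y":0,"z":0,"wx":0,"wy":0,"wz":0,"fingers":-1},
    {"x":0,"y":0,"z":0,"wx":0,"wy":0,"wz":0,"fingers":-1},
    {"x":0,"y":0,"z":0,"wx":0,"wy":0,"wz":0,"fingers":-1},
    {"x":0,"y":0,"z":0,"wx":0,"wy":0,"wz":0,"fingers":-1},
  ],
  force=25,
)

```text
clock: 16.27
tool_pos: [0.5692, -0.0017, 0.2588]
eef_rot: [0.992, -0.129, -0.001, -0.001]
contact_force: [-0.2, 1.6, -1.7]
opening: 0.117
```

```bash
python3 -c "
from h import *
lid(); print(abs(get_state()['qd']).max()); print(finish_job()); lid()"
```

```text
angle 45.14 radius 0.178
t 16.275 pos [ 0.5692 -0.0017  0.2588] F [-0.2  1.6 -1.7] open 0.117
0.0011087485207449705
the job is handed in; nothing more can be done
None
the job is handed in; nothing more can be done
```

The power bank is lying flat in the larger orange tray, and the gripper is holding the lid half open by its handle. I handed the job in at about 16.3 s of the 54 s allowed; no verdict is reported.

- **Lid angle:** the arm pose gives 45.1°. A plane fit to camera depth gave 43.1° from the side and 44.4° from the top. They disagree by about 2° but are all well inside ±8°.
- **Grip:** the arm was still, with 25 N grip set on the bar and the fingers stopped on it. About 2 N of load showed at the wrist.
- **Power bank:** after release, the side camera put it at (0.436, 0.341), about 3 mm from the tray centre. The last side picture shows it still there.
- **Bottle, mug and clock:** they looked unmoved in that same picture. I checked this by eye only and did not measure them again.

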